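Find the socket hatch among the desk power bar's covers and open it

ROBOT

A 7-joint arm with a two-finger parallel gripper is mounted at the origin on a cart in front of the work surface, level with it; the furniture and walls round the work are solid. World frame = base frame: x ahead of the robot, y to its left, z up, the work surface at z = 0. Lengths are in mm, angles in rad, forces in N, time in s.
With the tool pointing down it reaches from about 400 to 850 mm from the base axis. Payload 10.4 kg.
Tool frame: the origin (TCP) lies at the very end of the fingers, on their centre line; the grasp point (between the pads) lies 19 mm behind it; z points along the fingers, y is the line along which they close (so a half turn about z gives the same grasp; the last joint's range is limited). The gripper opens to 85 mm and grips with 20 to 120 N. Pads are 22 mm wide; open, the fingers measure 114 mm over their backs; the gripper's body (76 mm by 85 mm) begins 54 mm behind the grasp point. The pads swing forward as they close: fully open they stand 13 mm farther back than shut.
Start: joints at [1.275, 0.332, -0.065, 1.46, 0.022, 1.35, -0.088], TCP at [168.414, -601.904, 231.338] pointing down, gripper open.
Joint ranges: [-2.6, 2.6], [-0.5, 2.12], [-1.47, 1.34], [0.16, 2.42], [-1.27, 4.41], [0.06, 2.06], [-2.6, 2.6]. Speed limits (rad/s): [2.22, 2.22, 2.79, 2.79, 3.14, 3.14, 3.14].

INTERFACE

Orientations are given as a unit quaternion [x, y, z, w].
In Python, from workcell import bot, imaging, ticket gives the robot as it stands. The module is installed in compiled form; this text tells all that it offers.
- The arm moves only by the shell command python3 -m pendant 'ROWS'. ROWS is text: rows parted by semicolons, each of 7 numbers parted by spaces: the shift along the world's x, y, z in mm, then the turn, a rotation vector about the world's x, y, z in rad, then the opening, from 0 (shut) to 1 (fully open). In form: dx dy dz rx ry rz claw; .... A call has 1 to 12 rows; each row is the pose to reach, as a shift and turn from the pose commanded when the call began; what a row does not reach only later rows make up. A row lasts 1/8 s, in which the tool goes at most 62.5 mm and 10.7 degrees, less where a joint would pass 70% of its speed; a pose out of reach is approached as far as the arm can. A call with a gripper value outside its range is refused whole. The fingers move at their own pace and stop on an object; the grip force is fixed at half the most. Time passes only in rows, so rows that repeat a pose let the fingers close. It gives the time, the measured TCP pose, the force, the opening and the grip force at its end, in the units of the state.
- bot.get_obs(): the state, without advancing time (a new reading comes with each control period).
- imaging.read_camera(name): name is "scene" or "top"; returns the picture (480x640x3 uint8, blue, green, red); there is no depth.
- imaging.camera_info(name): a dict with "mtx" (3x3 intrinsics, pixels), "D" ([k1, k2, p1, p2, k3] as OpenCV has them; the pictures are not rectified), "T" (4x4, takes a point from camera to world coordinates). Camera axes: x right, y up, looking along -z (the intrinsics and any distortion apply to the point x, -y, -z); pixel columns grow to the right and rows downward; lengths in mm; the calibration is good to about 2 mm. A picture is of the moment at which its call begins. camera_info takes no time and is no camera call.
- ticket.sign_off(): hands the job in; it is judged then, once.
The state is a dict: "time": time; "joint_pos": joint angles; "dq": joint speeds; "tau": joint torques, N m; "ee_pos": TCP position; "tool_rot": TCP orientation; "wrist_force": force on the tool from outside, world axes, zero at the start; "moment": the same for the moment, N m; "finger_gap": finger opening in mm; "gripper_force": force on a finger pad.
Only numpy, scipy, OpenCV 4.12 (cv2) and the standard library are available. Lean on these libraries where they do the work, as an engineer would, in place of code of your own. Each camera call takes 0.05 s, during which the arm holds its last target. There are 200 camera calls.

TASK

One of the four identical covers on the desk power bar is the hatch over the sockets, which are needed to charge the instruments; the other three are firmly clipped blanks. Press the covers gently near their far edges with a fingertip until you find the one that rocks, then push its raised near edge up and back until the hatch stands fully upright, and leave it open. Nothing needs grasping: do not force the blanks, and do not lift or disturb the things standing around.

Things in the scene. Friction and masses are not known exactly. Their poses are not given: they have to be found in the camera images.
- power_bar: desk power bar fixed to the desk, aluminium, black end caps, 142 deep (x) x 386 long (y) mm; origin: centre of its underside; x away from the robot, y left along it. Four identical grey covers in its top, top faces 72 mm up. Behind them an open cable trough (x +32 to +62 mm, floor 32 mm up, rear wall 47 mm high); front wall (x -70 to -60) ends 1 mm below the covers
- hatch (a joint): tilt of the socket hatch, at a different cover place each time: 0 = closed, flush with the blanks; 1.6 = open at its stop, near edge straight up. Only a press on its far 34 mm, behind the pivot, rocks it: the far edge sinks into the trough, the near edge rises. Stiff friction hinge, no spring: 2 to 6 N there moves it and it stays where left. Pressed elsewhere it is firm
- cover_1 (a point): leftmost cover place: centre of the top face of the closed cover there, axes as the bar's. Each cover is 90 mm deep (x), 85.5 mm wide (y), 6 mm thick, places 90 mm apart; far edge at x = +45 mm, near edge at x = -45 mm of this point. The hatch, if it sits here, pivots about the line x = +11 mm, 4 mm below the top face (56 mm from the near edge)
- cover_2 (a point): second from the left cover place: centre of the top face of the closed cover there, axes as the bar's. Each cover is 90 mm deep (x), 85.5 mm wide (y), 6 mm thick, places 90 mm apart; far edge at x = +45 mm, near edge at x = -45 mm of this point. The hatch, if it sits here, pivots about the line x = +11 mm, 4 mm below the top face (56 mm from the near edge)
- cover_3 (a point): third from the left cover place: centre of the top face of the closed cover there, axes as the bar's. Each cover is 90 mm deep (x), 85.5 mm wide (y), 6 mm thick, places 90 mm apart; far edge at x = +45 mm, near edge at x = -45 mm of this point. The hatch, if it sits here, pivots about the line x = +11 mm, 4 mm below the top face (56 mm from the near edge)
- cover_4 (a point): rightmost cover place: centre of the top face of the closed cover there, axes as the bar's. Each cover is 90 mm deep (x), 85.5 mm wide (y), 6 mm thick, places 90 mm apart; far edge at x = +45 mm, near edge at x = -45 mm of this point. The hatch, if it sits here, pivots about the line x = +11 mm, 4 mm below the top face (56 mm from the near edge)
- blank_b (a joint): one of the three blanks, at a different cover place each time: how far it is pressed in (m, 0 = at rest). It is clipped in on a foam seal, so it never tilts but sinks evenly, about 1 mm per 15 N, wherever it is pressed, and comes back; beyond 3 mm (45 N) its clips give way
- blank_c (a joint): one of the three blanks, at a different cover place each time: how far it is pressed in (m, 0 = at rest). It is clipped in on a foam seal, so it never tilts but sinks evenly, about 1 mm per 15 N, wherever it is pressed, and comes back; beyond 3 mm (45 N) its clips give way
- blank_d (a joint): one of the three blanks, at a different cover place each time: how far it is pressed in (m, 0 = at rest). It is clipped in on a foam seal, so it never tilts but sinks evenly, about 1 mm per 15 N, wherever it is pressed, and comes back; beyond 3 mm (45 N) its clips give way
- eye_drops_a: bystander: eye drop bottle with red cap, 25 mm across, 65 mm tall, standing just behind the bar; origin under its centre
- eye_drops_b: bystander: eye drop bottle with blue cap, 25 mm across, 65 mm tall, standing just behind the bar; origin under its centre
- contact_case_1: bystander: white contact lens case with one blue and one white cap, 28 x 62 x 16 mm, lying just behind the bar; origin under its centre
- pen_torch: bystander: white pen torch, 13 x 137 x 15 mm (long axis y), lying on the desk in front of the bar, to the right; origin under its centre
- occluder: bystander: flat black occluder paddle, 206 mm long (y), 62 mm wide, 4 mm thick, lying on the desk nearest the robot, to the right; origin under its middle
- cleaner_spray: bystander: blue pump spray bottle, 37 mm across, 133 mm tall, standing to the right in front of the bar; origin under its centre

How it is judged (in metres and radians):
On the way:
1. the hatch is found: a fingertip press on its far strip rocks it out of its closed position (value of joint hatch between 0.1 and 1 rad and contact force between the fingers and anything else above 0.5 N), for 0.05 s.
At the end, for the whole second after the job is handed in: the socket hatch stands open at 1.35 rad or more (fully open is 1.6) and at rest, and none of the listed bystanders is more than 30 mm from where it stood (value of joint hatch above 1.35 rad and velocity of joint hatch between -0.05 and 0.05 rad/s and distance of each of eye_drops_a, eye_drops_b, contact_case_1, pen_torch, occluder, cleaner_spray from where it was at the start of the episode below 0.03 m); the robot touches nothing.
It fails at once if a blank is forced: pressed in more than 3 mm, which takes about 45 N (value of joint any of blank_b, blank_c, blank_d above 0.003 m).
It fails at once if a bystander is pushed, lifted or knocked over (moved more than 30 mm) (distance of any of eye_drops_a, eye_drops_b, contact_case_1, pen_torch, occluder, cleaner_spray from where it was at the start of the episode above 0.03 m).
It also fails if it takes over 48 s, if anything falls off the work surface, if the arm or the gripper's body presses on something with over 40 N, if the wrist force passes 120 N, or if a joint passes its speed limit or range.

## Working session

There is one attempt and no reset: what is moved stays moved. The work goes in short steps, Python scripts to look and compute and a shell command to move; the robot and the scene stay as the last step left them, time stands still between calls to the robot, and variables do not carry over. Pictures are saved under pics/ and viewed, at most 10 in all, crops included, and the job is handed in when it is done.

```bash
mkdir -p pics; python3 - <<'E'
from workcell import bot, imaging
import cv2
for n in("scene","top"):
    cv2.imwrite(f"pics/{n}0.png",imaging.read_camera(n)); i=imaging.camera_info(n); print(n,i["mtx"],i["D"],i["T"])
print(bot.get_obs())
E
```

```text
scene [[474.48577683   0.         310.80973335]
 [  0.         474.48577683 242.18497382]
 [  0.           0.           1.        ]] [0.03329683 0.         0.         0.         0.        ] [[-8.35641071e-01  2.57853709e-01 -4.84990170e-01  7.28480539e+01]
 [-5.49263585e-01 -3.98186613e-01  7.34681520e-01  5.25789861e+02]
 [-3.67623841e-03  8.80317492e-01  4.74370740e-01  5.10938468e+02]
 [ 0.00000000e+00  0.00000000e+00  0.00000000e+00  1.00000000e+00]]
top [[537.67923632   0.         311.98792049]
 [  0.         537.67923632 236.69173306]
 [  0.           0.           1.        ]] [-0.11359748  0.          0.          0.          0.        ] [[ 2.19384520e-02  9.87932728e-01 -1.53321977e-01  3.61241814e+02]
 [-9.99757508e-01  2.19711654e-02 -1.48118806e-03 -1.62741742e+02]
 [ 1.90534835e-03  1.53317292e-01  9.88175176e-01  1.32782612e+03]
 [ 0.00000000e+00  0.00000000e+00  0.00000000e+00  1.00000000e+00]]
{'time': 0.1, 'joint_pos': array([ 1.27540197,  0.33283733, -0.06468984,  1.46083135,  0.02159433,
        1.34990087, -0.08852296]), 'dq': array([-0.0001119 , -0.00379774, -0.00073601, -0.00232121, -0.00118594,
        0.00161343,  0.00130799]), 'tau': array([ 1.99645561e-03, -6.26746202e+01,  4.96578065e-02, -3.92430031e+01,
        1.63847033e-02,  7.00727760e-03, -4.10591736e-05]), 'ee_pos': array([ 168.29552781, -601.57669179,  230.58997593]), 'tool_rot': array([ 9.90713143e-01,  1.35967119e-01, -1.13923211e-04, -6.30701297e-04]), 'wrist_force': array([ 0.07639837, -0.21948122, -0.1134242 ]), 'moment': array([ 0.05276726, -0.01974641, -0.00398704]), 'gripper_force': 0.0, 'finger_gap': 85.4535886502025}
```

View pics/scene0.png

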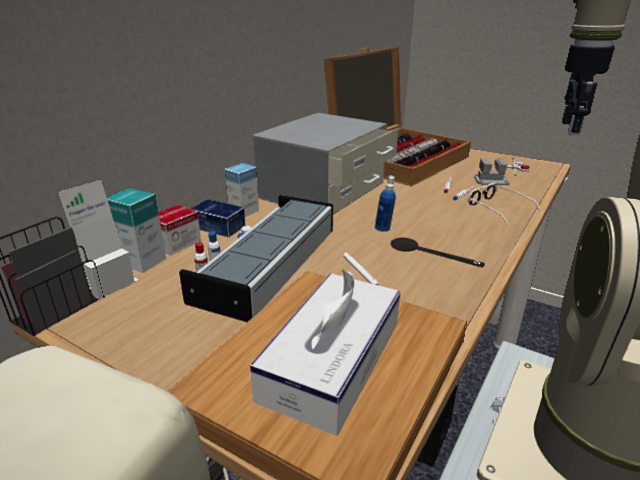

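View pics/top0.png

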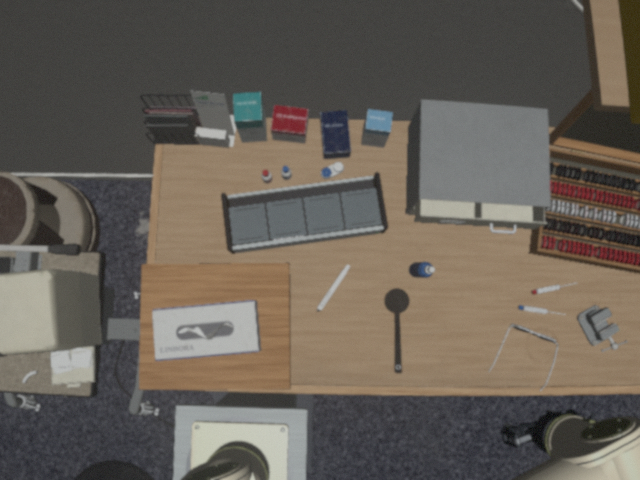

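The bar is at about (305,213) in the top view, tilted slightly. The bottles are behind it at (266,175) and (286,172), and the tissue box is in front at (205,330). I'll enlarge the bar next.

```bash
cat > h.py <<'E'
import numpy as np, cv2
from workcell import bot, imaging
def ray(n,uv,z):
    i=imaging.camera_info(n);p=cv2.undistortPoints(np.array([[uv]],float),np.array(i["mtx"]),np.array(i["D"]))[0,0]
    T=np.array(i["T"]);d=T[:3,:3]@[p[0],-p[1],-1];o=T[:3,3];return (o+d*(z-o[2])/d[2]).round(1)
def proj(n,P):
    i=imaging.camera_info(n);T=np.linalg.inv(np.array(i["T"]));c=T[:3,:3]@np.array(P,float)+T[:3,3]
    return cv2.projectPoints(np.array([[c[0],-c[1],-c[2]]]),np.zeros(3),np.zeros(3),np.array(i["mtx"]),np.array(i["D"]))[0].ravel()
E
python3 - <<'E'
import cv2
a=cv2.imread("pics/top0.png")[150:270,210:400]; cv2.imwrite("pics/c1.png",cv2.resize(a,None,fx=4.2,fy=4.2,interpolation=cv2.INTER_CUBIC))
E
```

```text
(no output)
```

View pics/c1.png

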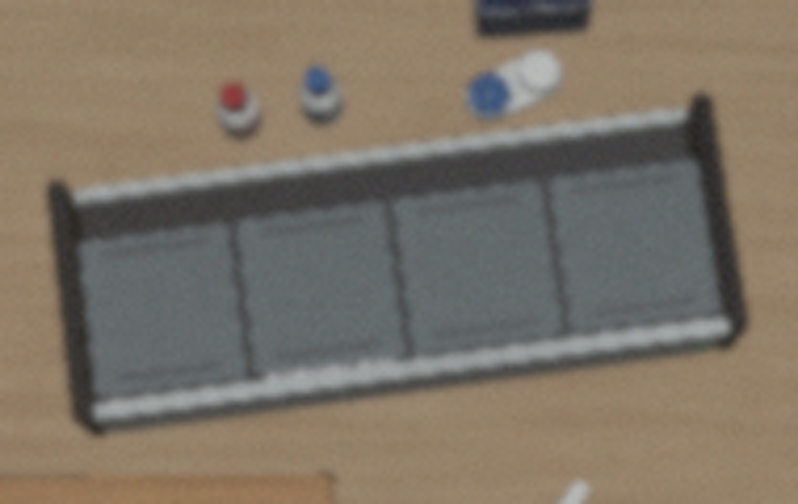

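The crop shows the four covers with seams at crop x≈244, 400 and 558, running from y≈222 to 375, 203 to 357 and 182 to 332. The trough is behind them and the bottles are behind its rear wall.

```bash
python3 - <<'E'
from h import *
im=cv2.imread("pics/top0.png")
f=lambda x,y:(210+(x+.5)/4.2-.5,150+(y+.5)/4.2-.5)
S=[[(237,222),(251,376)],[(391,203),(408,357)],[(548,182),(567,334)]]
W=[[ray("top",f(*p),72) for p in s] for s in S]
for w in W: print(w, np.linalg.norm(w[0]-w[1]))
m=[(w[0]+w[1])/2 for w in W]
print([np.linalg.norm(m[i]-m[i+1]) for i in(0,1)])
ax=m[0]-m[2]; yaw=np.arctan2(-ax[0],ax[1]); c=np.mean(m,0)
X=np.array([np.cos(yaw),np.sin(yaw)]);Y=np.array([-X[1],X[0]])
print("yaw",yaw,[np.arctan2(*(w[0]-w[1])[1::-1]) for w in W])
for k in range(4): print("cover",k+1,c[:2]+Y*90*(1.5-k), "press",c[:2]+Y*90*(1.5-k)+X*37)
# end cap top corners etc; bystanders
for nm,p,z in [("red cap",(233,97),65),("blue",(318,80),65),("case",(515,82),16)]: print(nm,ray("top",f(*p),z))
print("pen",ray("top",(334,287),10),ray("top",(319,308),10),ray("top",(349,266),10),"spray",ray("top",(430,269),133),"occ",ray("top",(397,300),4))
for p in [(152,308),(256,302),(259,352),(158,360)]: print("tissue",ray("top",p,95))
print("board",ray("top",(290,264),20))
# check via scene camera
s=cv2.imread("pics/scene0.png")
for k in range(4):
  for a in(-45,45):
    for b in(-43,43):
      u=proj("scene",[*(c[:2]+Y*(90*(1.5-k)+b)+X*a),72]); cv2.circle(s,tuple(int(round(v)) for v in u),1,(0,0,255),-1)
cv2.imwrite("pics/s1.png",cv2.resize(s[180:420,160:420],None,fx=2.4,fy=2.4))
E
```

```text
[array([636.4, -49.3,  72. ]), array([548. , -60.3,  72. ])] 89.08176019814604
[array([ 649.3, -136.6,   72. ]), array([ 560.8, -148.4,   72. ])] 89.28320110748719
[array([ 663.6, -225.9,   72. ]), array([ 575.9, -237.8,   72. ])] 88.50367224019583
[np.float64(88.63640617714596), np.float64(90.55115957291771)]
yaw 0.15436779493319952 [np.float64(0.12379804667897921), np.float64(0.13255153229667416), np.float64(0.13486617014022267)]
cover 1 [584.90968192  -9.65529402] press [621.46971245  -3.96634264]
cover 2 [598.74767175 -98.58509801] press [635.30770228 -92.89614663]
cover 3 [ 612.58566158 -187.51490199] press [ 649.14569211 -181.82595062]
cover 4 [ 626.42365142 -276.44470598] press [ 662.98368194 -270.75575461]
red cap [711.8 -43.6  65. ]
blue [722.9 -92.4  65. ]
case [ 738.4 -208.1   16. ]
pen [ 442.3 -217.4   10. ] [ 390.4 -181.7   10. ] [ 494.7 -253.5   10. ] spray [ 479.2 -427.1  133. ] occ [ 413.8 -373.2    4. ]
tissue [378.4 203.4  95. ]
tissue [398.8 -36.4  95. ]
tissue [286.3 -47.   95. ]
tissue [261. 183.  95.]
board [ 495.5 -108.6   20. ]
```

View pics/s1.png

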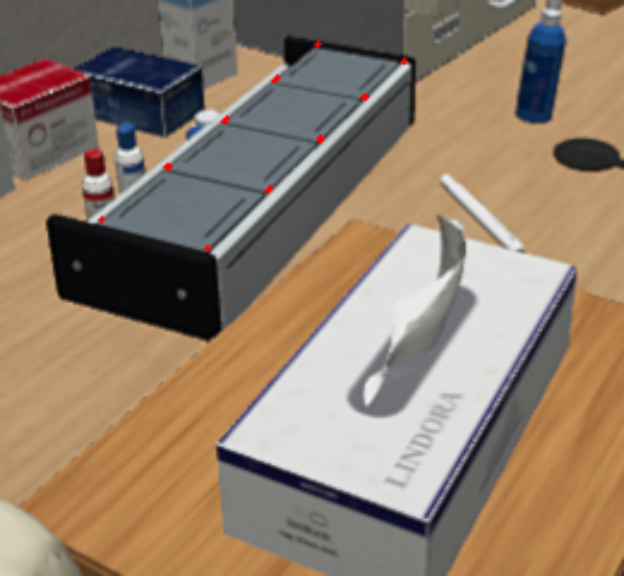

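The projected corners match the covers in the scene view, so the poses are good. I'll move above cover 3's far strip with the fingers shut.

```bash
python3 -m pendant '40 35 0 0 0 -0.02 0; 80 70 0 0 0 -0.04 0; 120 105 0 0 0 -0.06 0; 160 140 0 0 0 -0.08 0; 200 175 0 0 0 -0.1 0; 240 210 0 0 0 -0.125 0; 280 245 0 0 0 -0.125 0; 320 280 0 0 0 -0.125 0; 360 315 0 0 0 -0.125 0; 400 350 0 0 0 -0.125 0; 440 385 0 0 0 -0.125 0; 482 420 0 0 0 -0.125 0'
```

```text
time: 1.6
ee_pos: [651.3, -180.9, 231.0]
tool_rot: [0.997, 0.074, -0.0, 0.0]
wrist_force: [0.7, -1.0, 0.4]
finger_gap: -0.3
gripper_force: 0.0
```

```bash
python3 -m pendant '0 0 -50 0 0 0 0; 0 0 -100 0 0 0 0; 0 0 -135 0 0 0 0; 0 0 -150 0 0 0 0; 0 0 -153 0 0 0 0; 0 0 -155 0 0 0 0; 0 0 -155 0 0 0 0'; python3 -m pendant '0 0 -1 0 0 0 0; 0 0 -2 0 0 0 0; 0 0 -2 0 0 0 0'; python3 - <<'E'
from h import *
cv2.imwrite("pics/s2.png",imaging.read_camera("scene"))
E
```

```text
time: 2.48
ee_pos: [651.1, -182.1, 77.7]
tool_rot: [0.997, 0.074, 0.001, 0.0]
wrist_force: [-0.4, -1.3, -1.0]
finger_gap: -0.0
gripper_force: 0.0
time: 2.85
ee_pos: [650.4, -181.9, 74.3]
tool_rot: [0.997, 0.074, -0.0, 0.0]
wrist_force: [0.2, 0.6, -0.8]
finger_gap: -0.2
gripper_force: 0.0
```

View pics/s2.png

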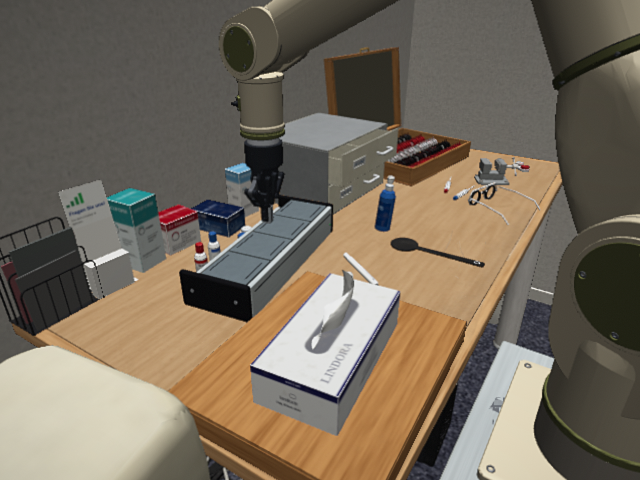

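The fingertip at (268,218) is just above cover 3's far edge, and nothing has been disturbed. I'll press in 1 mm steps.

```bash
python3 -m pendant '0 0 -1 0 0 0 0; 0 0 -2 0 0 0 0; 0 0 -2 0 0 0 0'; python3 -m pendant '0 0 -1 0 0 0 0; 0 0 -1 0 0 0 0'
```

```text
time: 3.28
ee_pos: [650.4, -181.9, 72.3]
tool_rot: [0.997, 0.074, 0.0, 0.0]
wrist_force: [0.2, 0.7, 0.9]
finger_gap: 0.3
gripper_force: 0.0
time: 3.52
ee_pos: [650.5, -181.9, 71.9]
tool_rot: [0.997, 0.074, 0.0, 0.0]
wrist_force: [-3.0, 0.1, 5.5]
finger_gap: 0.1
gripper_force: 2.5
```

```bash
python3 -m pendant '0 0 -1 0 0 0 0; 0 0 -1 0 0 0 0'
```

```text
time: 3.78
ee_pos: [650.5, -181.9, 71.5]
tool_rot: [0.997, 0.074, 0.0, 0.0]
wrist_force: [-5.0, 0.5, 9.2]
finger_gap: 0.1
gripper_force: 4.9
```

9.2 N for about 0.5 mm matches the foam seal, so cover 3 is a blank. Next is cover 2.

```bash
python3 -m pendant '0 0 12 0 0 0 0; -7 44 14 0 0 0 0; -14 89 14 0 0 0 0; -14 89 5 0 0 0 0; -14 89 3 0 0 0 0; -14 89 2 0 0 0 0; -14 89 2 0 0 0 0';  python3 -m pendant '0 0 -1 0 0 0 0; 0 0 -2 0 0 0 0; 0 0 -2 0 0 0 0'
```

```text
time: 4.65
ee_pos: [636.5, -94.1, 72.4]
tool_rot: [0.997, 0.073, 0.0, 0.0]
wrist_force: [0.9, -0.1, -0.3]
finger_gap: 0.1
gripper_force: 0.0
time: 5.03
ee_pos: [636.8, -93.4, 70.6]
tool_rot: [0.997, 0.074, 0.0, 0.0]
wrist_force: [1.3, -2.4, 3.2]
finger_gap: 0.1
gripper_force: 1.4
```

Cover 2 gave 1.4 mm at 3.2 N, so it is probably the hatch. I'll press further to confirm.

```bash
python3 -m pendant '0 0 -1 0 0 0 0; 0 0 -2 0 0 0 0; 0 0 -3 0 0 0 0; 0 0 -3 0 0 0 0'
```

```text
time: 5.52
ee_pos: [636.5, -92.7, 67.3]
tool_rot: [0.997, 0.074, 0.0, -0.0]
wrist_force: [2.0, -1.3, 2.9]
finger_gap: 0.2
gripper_force: 1.5
```

Cover 2 is the hatch: it keeps sinking at about 3 N. I'll press on to roughly z = 56.

```bash
python3 -m pendant '0 0 -2 0 0 0 0; 0 0 -4 0 0 0 0; 0 0 -6 0 0 0 0; 0 0 -8 0 0 0 0; 0 0 -10 0 0 0 0; 0 0 -11 0 0 0 0; 0 0 -11 0 0 0 0'; python3 - <<'E'
from h import *
s=imaging.read_camera("scene")
cv2.imwrite("pics/s3.png",cv2.resize(s[160:340,160:400],None,fx=3,fy=3))
E
```

```text
time: 6.4
ee_pos: [636.4, -92.7, 56.1]
tool_rot: [0.997, 0.074, -0.0, -0.0]
wrist_force: [1.3, -0.1, 0.8]
finger_gap: 0.4
gripper_force: 0.7
```

View pics/s3.png

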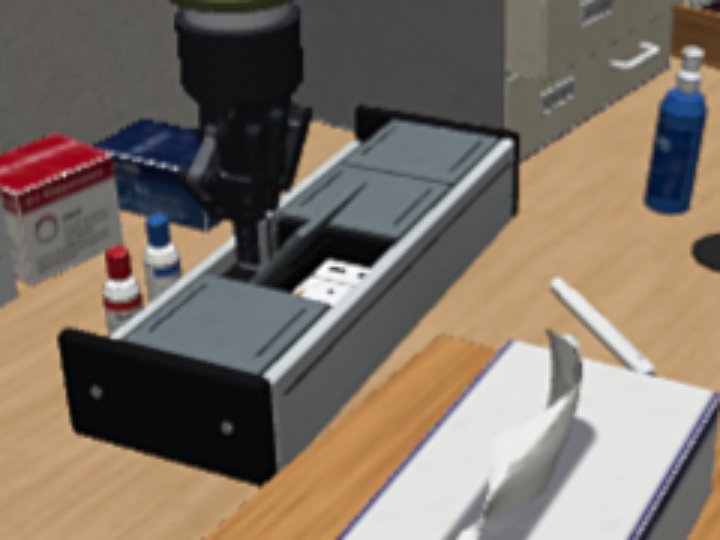

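The hatch stands tilted at about 0.7 rad with the sockets visible and the bottles untouched. I'll lift, go round in front of it and come down to about z = 91.

```bash
python3 -m pendant '0 0 30 0 0 0 0; 0 0 70 0 0 0 0; 0 0 105 0 0 0 0; -53 -8 105 0 0 0 0; -106 -16 105 0 0 0 0; -106 -16 60 0 0 0 0; -106 -16 35 0 0 0 0; -106 -16 35 0 0 0 0'
```

```text
time: 7.45
ee_pos: [528.7, -108.8, 89.6]
tool_rot: [0.997, 0.074, -0.002, -0.001]
wrist_force: [0.4, -0.1, -0.0]
finger_gap: -0.4
gripper_force: 0.0
```

```bash
python3 -m pendant '10 1 0 0 0 0 0; 20 3 0 0 0 0 0; 28 4 0 0 0 0 0; 34 5 2 0 0 0 0; 40 6 4 0 0 0 0; 45 7 6 0 0 0 0; 49 7 8 0 0 0 0; 53 8 9 0 0 0 0; 56 8 10 0 0 0 0; 59 9 10 0 0 0 0; 61 9 10 0 0 0 0; 61 9 10 0 0 0 0'
```

```text
time: 8.95
ee_pos: [591.5, -99.8, 101.3]
tool_rot: [0.997, 0.074, 0.0, -0.0]
wrist_force: [-0.2, -0.6, -0.7]
finger_gap: 0.1
gripper_force: 0.0
```

```bash
python3 -m pendant '2 0 0 0 0 0 0; 4 1 0 0 0 0 0; 4 1 0 0 0 0 0'; python3 - <<'E'
from h import *
s=imaging.read_camera("scene")
cv2.imwrite("pics/s4.png",cv2.resize(s[160:340,160:400],None,fx=3,fy=3))
E
```

```text
time: 9.32
ee_pos: [595.6, -98.8, 101.4]
tool_rot: [0.997, 0.074, 0.0, 0.0]
wrist_force: [-0.4, -0.4, -0.6]
finger_gap: -0.1
gripper_force: 0.0
```

View pics/s4.png

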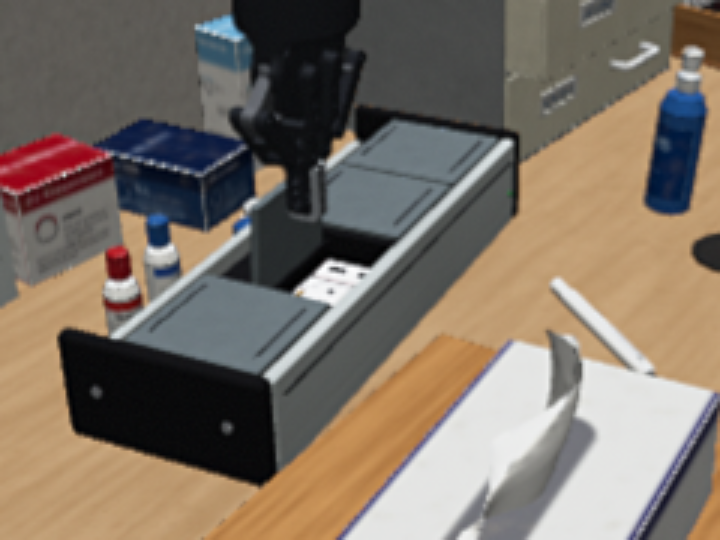

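The hatch looks upright, with its edge at crop x≈255. I'll push gently on to feel the stop.

```bash
python3 -m pendant '1 0 0 0 0 0 0; 2 0 0 0 0 0 0; 2 0 0 0 0 0 0'; python3 -m pendant '1 0 0 0 0 0 0; 2 0 0 0 0 0 0; 2 0 0 0 0 0 0'
```

```text
time: 9.75
ee_pos: [597.5, -98.9, 101.3]
tool_rot: [0.997, 0.074, 0.0, 0.0]
wrist_force: [-0.2, -1.6, -0.3]
finger_gap: -0.1
gripper_force: 0.1
time: 10.12
ee_pos: [599.5, -98.9, 101.3]
tool_rot: [0.997, 0.074, 0.0, 0.0]
wrist_force: [-0.1, 0.6, -0.3]
finger_gap: 0.6
gripper_force: 0.0
```

```bash
python3 -m pendant '1 0 0 0 0 0 0; 2 0 0 0 0 0 0; 2 0 0 0 0 0 0'; python3 -m pendant '1 0 0 0 0 0 0; 2 0 0 0 0 0 0; 2 0 0 0 0 0 0'; python3 - <<'E'
from h import *
s=imaging.read_camera("scene")
cv2.imwrite("pics/s5.png",cv2.resize(s[190:300,210:330],None,fx=5,fy=5,interpolation=cv2.INTER_CUBIC))
E
```

```text
time: 10.5
ee_pos: [601.2, -98.9, 101.3]
tool_rot: [0.997, 0.074, -0.0, 0.0]
wrist_force: [-2.6, 1.0, 0.6]
finger_gap: -0.2
gripper_force: 1.4
time: 10.88
ee_pos: [601.4, -98.9, 101.1]
tool_rot: [0.997, 0.074, -0.002, -0.0]
wrist_force: [-12.8, 0.4, 8.4]
finger_gap: -0.2
gripper_force: 6.5
```

View pics/s5.png

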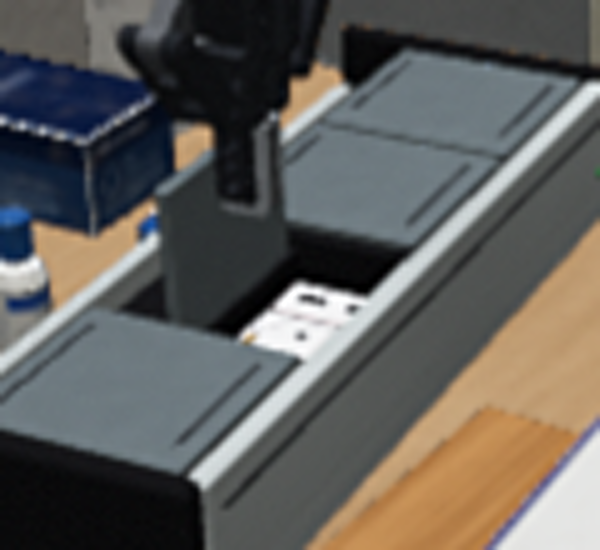

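The finger met the stop at 12.8 N and the hatch is fully upright. I'll back away, lift and hand in.

```bash
python3 -m pendant '-8 -1 0 0 0 0 0; -30 -4 0 0 0 0 0; -60 -9 20 0 0 0 0; -60 -9 70 0 0 0 0; -60 -9 120 0 0 0 0; -60 -9 120 0 0 0 0; -60 -9 120 0 0 0 0'; python3 - <<'E'
from h import *
s=imaging.read_camera("scene")
cv2.imwrite("pics/s6.png",cv2.resize(s[160:340,160:400],None,fx=3,fy=3))
E
```

```text
time: 11.8
ee_pos: [543.3, -108.0, 221.0]
tool_rot: [0.997, 0.074, 0.0, 0.0]
wrist_force: [-0.1, -0.1, -1.6]
finger_gap: 0.0
gripper_force: 0.0
```

View pics/s6.png

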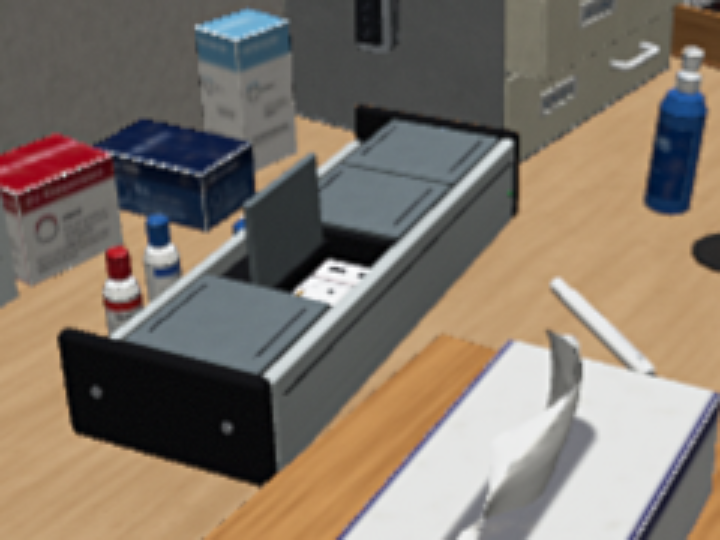

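The hatch stands upright at crop (285,220), the bystanders haven't moved, and the arm is clear.

```bash
python3 -c "
from workcell import ticket
print(ticket.sign_off())"
```

```text
the job is handed in; nothing more can be done
None
```

The hatch was at cover place 2; it now stands fully open against its stop, no blanks were forced, nothing around it was visibly disturbed, and the job is handed in (no verdict was returned).

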